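# Bolt the denture flask shut

## Robot

A 6-joint arm with a two-finger parallel gripper is mounted at the origin on the work surface. World frame = base frame: x ahead of the robot, y to its left, z up, the work surface at z = 0. Lengths are in m, angles in rad, forces in N, time in s.
With the tool pointing down it reaches from about 0.35 to 0.775 m from the base axis. Payload 5.5 kg.
Tool frame: the origin (TCP) lies midway between the tips of the shut fingers; the grasp point (between the pads) lies 19 mm behind it; z points along the fingers, y is the line along which they close (so a half turn about z gives the same grasp; the last joint's range is limited). The gripper opens to 85 mm and grips with 20 to 120 N. Pads are 22 mm wide; open, the fingers measure 114 mm over their backs; the gripper's body (76 mm by 85 mm) begins 54 mm behind the grasp point. The pads swing forward as they close: fully open they stand 13 mm farther back than shut.
Start: joints at [1.041, 0.313, 0.046, 1.304, 0, 1.431], TCP at [0.219, 0.532, 0.204] pointing down, gripper open.
Joint ranges: [-2.76, 2.76], [-0.86, 1.69], [-1.03, 1.26], [-2.2, 2.34], [-1.47, 1.5], [-3.14, 3.14]. Speed limits (rad/s): [2.57, 2.57, 3.14, 3.14, 3.14, 3.14].

## Interface

Orientations are given as a unit quaternion [w, x, y, z].
In Python, from workcell import env gives the robot as it stands.
- The arm moves only by the tool move_arm, never from a script. Its argument "targets" is a list of rows, each a list of 3 entries, a list of its own where there are three numbers: the shift along the tool's x, y, z in mm, then the turn, a rotation vector about the tool's x, y, z in units of 10 degrees (1.0 is 10 degrees), then the closure, from -1 (fully open) to 1 (shut). In form: [[[dx, dy, dz], [ax, ay, az], gripper], ...]. A call has 1 to 5 rows; each row is the pose to reach, as a shift and turn from the pose commanded when the call began, along the tool's axes at that moment; what a row does not reach only later rows make up. A row lasts 1/8 s, in which the tool goes at most 62.5 mm and 10.7 degrees, less where a joint would pass 70% of its speed; a pose out of reach is approached as far as the arm can. A call with a gripper value outside its range is refused whole. The fingers move at their own pace and stop on an object; "squeeze" is the grip in N (left out, the last holds). Time passes only in rows, so rows that repeat a pose let the fingers close. It gives the time, the measured TCP pose, the force, the opening and the grip force at its end, in the units of the state.
- env.get_state(): the state, without advancing time (a new reading comes with each control period).
- env.read_camera(name): name is "scene" or "top"; returns a dict with "pixels" (384x512x3 uint8, red, green, blue), "fovy" (degrees; the focal length in pixels is half the picture's height over the tangent of half this angle, whatever the lens; pixels are square), "cx", "cy" (the principal point, pixels), "dist_coeffs" ([k1, k2, p1, p2, k3] as OpenCV has them; the pictures are not rectified), "extrinsics" (4x4, takes a point from world to camera coordinates). Camera axes: x right, y up, looking along -z (the intrinsics and any distortion apply to the point x, -y, -z); pixel columns grow to the right and rows downward; lengths in m; the calibration is good to about 2 mm. A picture is of the moment at which its call begins. There is no depth.
- env.hand_in(): hands the job in; it is judged then, once.
Trained networks look in a picture, given as the dict that the camera call returned (one of the last four; its "shot" number tells which), for a name from the list of things; names that differ only in an ending like _2 or _b are one class to them, and where a whole thing is asked for, a point or a joint stands for the part that bears it (a point fixed in the world has none). Each returns a list of dicts, best first, with "confidence" (0 to 1); they miss things now and then, are a little off and sometimes report something else, mostly with a low value. They report only what shows in the picture. A call takes as long as a camera call. They do not tell look-alikes from the thing itself.
- env.spot_in(thing, picture): "centre" ([x, y, z] in m, in world coordinates, good to about 4 mm: the middle of the surface that is visible of it).
- env.regions_of(thing, picture): "mask" (384x512 bool, what is visible of it).
- env.landmark_of(thing, picture): "centre" ([x, y, z] in m, in world coordinates, good to about 4 mm: a listed point, or the origin of a listed thing).
The state is a dict: "clock": time; "joint_pos": joint angles; "qvel": joint speeds; "tau": joint torques, N m; "tcp_pos": TCP position; "orientation": TCP orientation; "wrist_force": force on the tool from outside, world axes, zero at the start; "ft_torque": the same for the moment, N m; "finger_gap": finger opening in m; "grip_force": force on a finger pad.
Only numpy, scipy, OpenCV 4.12 (cv2) and the standard library are available. Lean on these libraries where they do the work, as an engineer would, in place of code of your own. Each camera call takes 0.05 s, during which the arm holds its last target. There are 200 camera calls.

## Task

Close the denture flask: take the cross-bladed torque driver from its stand and turn both captive bolts clockwise until each is fully home against its stop, then hang the driver back upright in the hole of its stand and let go. Turn the bolts with the driver only, keeping the gripper off the flask, and leave the wax jar, the glass cup and the plaster model where they are.

Things in the scene. Friction and masses are not known exactly. Their poses are not given: they have to be found in the camera images.
- flask: Golden brass denture flask, 100 x 120 mm, top face 60 mm above the bench, fixed in a grey 120 x 150 mm cradle. Origin: centre of the underside, on the bench; z up. Steel bolt heads stand on its top at y = +32 mm (A) and y = -32 mm (B) in this frame. A white dash on the -x side of each head marks where the head's red dot points when that bolt is home.
- bolt_a_top (a point): Centre of the top of bolt A's head, 73 mm above the bench, on the vertical bolt axis. Head: 31 mm flange, on it four 8 mm steel squares leaving an open cross slot 5.5 mm wide, 8 mm deep, 21 mm end to end. x and y lie along the slot arms and turn with the head; a red dot is on the square between +x and +y.
- bolt_b_top (a point): The same point on bolt B's head.
- bolt_a (a joint): Turn of bolt A, rad, growing clockwise seen from above: 0 loose, 3.93 home at a hard stop; starts at 1.8 to 2.5, so about a quarter to a third of a turn is left (the wrist may need two strokes, lifting the blade between). About 0.06 N m of friction; stays where left, does not rise or sink. In the flask's frame the slot arms lie at minus this angle plus any quarter turn. Home counts from 3.78.
- bolt_b (a joint): The same for bolt B.
- driver: Torque driver, 136 mm, 110-200 g. Origin: centre of blade tip; z up the shank. Steel cross blade (two 16 x 3 mm plates, 12 mm tall; 1.2 mm play each side in the slot, 0.16 rad), 12 mm shank to 70; 36 mm collar to 76; orange 22 mm square handle, flats along x and y, to 136. A clutch holds the blade at an unknown angle to the handle, not in this pose: feel or look for it. Slips above 0.3 N m.
- stand: Fixed driver stand, 90 x 90 mm, 85 mm high, black with a 10 mm aluminium top plate with a 22 mm square hole through its centre. Origin: centre of the underside; z up. The driver hangs upright in the hole, collar on the plate, its origin then 15 mm above the bench (5 mm above the stand's floor).
- wax_jar: Blue-violet wax jar, 52 mm across, 65 mm high, origin under its centre; a bystander.
- mixing_cup: Small glass cup, 56 mm across, 40 mm high, origin under its centre; a bystander.
- plaster_model: Tan plaster dental model with pink gum and white teeth, 50 x 60 x 34 mm, origin under its centre; a bystander.
There are look-alikes about, which are no part of the job. Of the things like the flask, leave any that is blue or pink; of the rest the smaller one is meant.

How it is judged:
By the outcome, as a careful person would: the job done as asked, in the order asked, and still so for the second after the job is handed in, with the robot touching nothing.
It also fails if it takes over 72 s, if anything falls off the work surface, if the arm or the gripper's body presses on something with over 40 N, if the wrist force passes 120 N, or if a joint passes its speed limit or range.

## Working session

There is one attempt and no reset: what is moved stays moved. The work goes in short steps, Python scripts to look and compute and a tool call to move; the robot and the scene stay as the last step left them, time stands still between calls to the robot, and variables do not carry over. Pictures are saved under pics/ and viewed, at most 10 in all, crops included, and the job is handed in when it is done.

Besides the shell and the picture viewer there is one more tool, called after "Call:" by a JSON object that holds its "fn" and its "kwargs". move_arm: Moves the arm, as the interface text tells. Its arguments: {"type":"object","properties":{"targets":{"type":"array","items":{"type":"array"}},"squeeze":{"type":"number"}},"required":["targets"]}

```bash
mkdir -p pics; ls
cat > h.py <<'E'
import numpy as np, cv2
from workcell import env
def cam(n): return env.read_camera(n)
def K(p):
    f=192/np.tan(np.radians(p['fovy'])/2); return np.array([[f,0,p['cx']],[0,f,p['cy']],[0,0,1]])
F=np.diag([1,-1,-1.])
def proj(p,X):
    E=np.array(p['extrinsics']); R=F@E[:3,:3]; t=F@E[:3,3]
    return cv2.projectPoints(np.array(X,float).reshape(-1,1,3),cv2.Rodrigues(R)[0],t,K(p),np.array(p['dist_coeffs'],float))[0][:,0]
def at_z(p,uv,z):
    E=np.array(p['extrinsics']); R=F@E[:3,:3]; t=F@E[:3,3]
    n=cv2.undistortPoints(np.array(uv,float).reshape(-1,1,2),K(p),np.array(p['dist_coeffs'],float))[:,0]
    d=np.c_[n,np.ones(len(n))]@R; c=-R.T@t
    return c+d*((z-c[2])/d[:,2])[:,None]
def save(p,name,box=None,s=1):
    im=p['pixels'][...,::-1]
    if box: im=im[box[1]:box[3],box[0]:box[2]]
    cv2.imwrite('pics/'+name,cv2.resize(im,None,fx=s,fy=s,interpolation=cv2.INTER_CUBIC))
E
python3 - <<'E'
from h import *
np.set_printoptions(precision=4,suppress=True)
a=cam('scene');b=cam('top')
im=np.vstack([a['pixels'],b['pixels']])[...,::-1]
cv2.imwrite('pics/a.png',cv2.resize(np.hstack([a['pixels'],b['pixels']])[...,::-1],None,fx=.78,fy=.78,interpolation=cv2.INTER_AREA))
save(b,'b.png',None,1.5)
for n,p in(('scene',a),('top',b)):
  E=np.array(p['extrinsics']);print(n,-E[:3,:3].T@E[:3,3],p['fovy'],p['dist_coeffs'])
  for t in('flask','bolt_a_top','driver','stand','wax_jar','mixing_cup','plaster_model'):
    for d in env.landmark_of(t,p):
      c=np.array(d['centre']);print(t,c,round(d['confidence'],2),proj(p,c)[0].round())
E
```

```text
pics
scene [ 0.8891 -0.5222  1.0619] 47.60893886477762 [-0.07  0.    0.    0.    0.  ]
flask [0.2893 0.1794 0.0014] 0.94 [230. 126.]
flask [ 0.313  -0.2108  0.004 ] 0.69 [154. 218.]
flask [ 0.5375  0.1213 -0.0015] 0.62 [286. 175.]
bolt_a_top [ 0.6485 -0.3328  0.0755] 0.67 [221. 313.]
bolt_a_top [ 0.3122 -0.1806  0.0737] 0.5 [156. 197.]
bolt_a_top [0.5392 0.1515 0.0682] 0.45 [293. 154.]
bolt_a_top [0.2896 0.2307 0.1064] 0.42 [238.  92.]
driver [ 0.5209 -0.1873  0.0157] 0.61 [218. 248.]
stand [ 0.5197 -0.1884 -0.0025] 0.71 [218. 251.]
wax_jar [ 0.7233 -0.0149 -0.0045] 0.7 [317. 242.]
mixing_cup [0.7219 0.2431 0.002 ] 0.77 [361. 175.]
plaster_model [ 0.7114 -0.1782 -0.002 ] 0.86 [280. 287.]
top [ 0.2745 -0.0449  1.522 ] 42.75759055111703 [-0.2091  0.      0.      0.      0.    ]
flask [ 0.6579 -0.3643 -0.0011] 0.97 [351. 152.]
flask [ 0.3142 -0.2088 -0.0023] 0.89 [308. 261.]
flask [0.5372 0.1217 0.0027] 0.76 [200. 193.]
bolt_a_top [0.2891 0.2279 0.1065] 0.62 [160. 272.]
bolt_a_top [0.5374 0.1526 0.0673] 0.61 [187. 189.]
bolt_a_top [ 0.6503 -0.3319  0.0719] 0.57 [345. 149.]
driver [ 0.5212 -0.1907  0.0156] 0.5 [300. 195.]
stand [ 0.5225 -0.188  -0.0021] 0.91 [298. 195.]
wax_jar [ 0.7276 -0.0197  0.0003] 0.68 [243. 134.]
mixing_cup [ 0.7216  0.2406 -0.0006] 0.81 [163. 138.]
plaster_model [ 0.7138 -0.1848 -0.0012] 0.55 [295. 137.]
```

View pics/a.png

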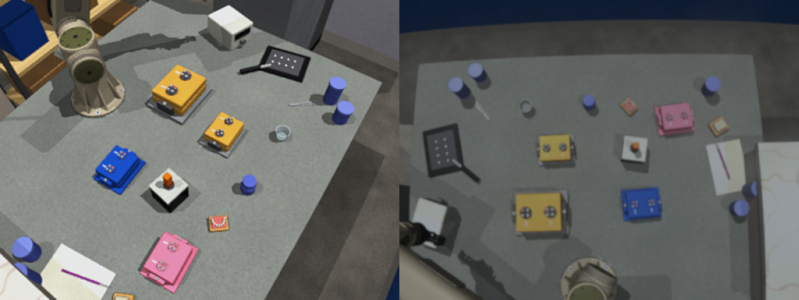

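View pics/b.png

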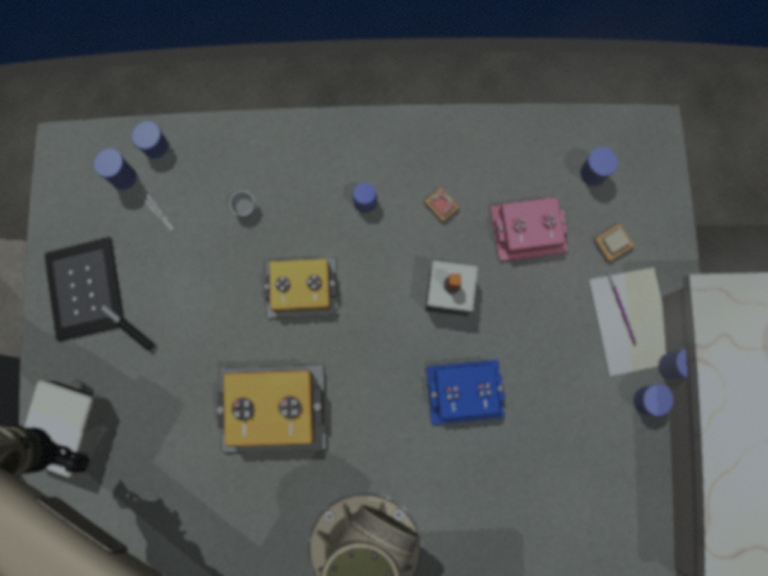

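Golden candidates in the top view are (200,190), small, and (178,272), large. The blue (308,261) and pink (351,152) ones are out. The smaller golden one at (200,190) is the one meant. Next I'll confirm it in an enlarged crop, along with the driver.

Run:
```python
from h import *
a=cam('scene');b=cam('top')
c=lambda p,x,y,r,s:cv2.resize(p['pixels'][y-r:y+r,x-r:x+r][...,::-1],(s,s),interpolation=cv2.INTER_CUBIC)
cv2.imwrite('pics/c.png',np.vstack([np.hstack([c(b,200,190,30,300),c(b,300,192,25,300)]),np.hstack([c(a,288,160,40,300),c(a,216,235,35,300)])]))
```

```text
(no output)
```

View pics/c.png

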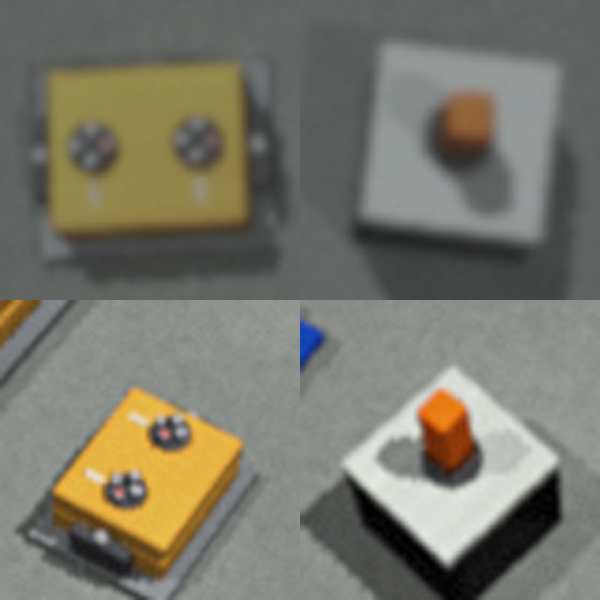

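The crop confirms it. The small golden flask has its head centres at top-crop (93,148) and (198,143), with dashes towards the robot and red dots pointing right (-y). The driver handle is orange, at about (303,190) in the top view. Next I'll measure precisely.

```bash
cat > m.py <<'E'
from h import *
np.set_printoptions(precision=4,suppress=True)
def rect(p,mask,z):
    m=mask.astype(np.uint8); n,l,s,c=cv2.connectedComponentsWithStats(m); k=1+s[1:,4].argmax()
    cs,_=cv2.findContours((l==k).astype(np.uint8),cv2.RETR_EXTERNAL,cv2.CHAIN_APPROX_NONE)
    P=at_z(p,cs[0][:,0].astype(float),z)[:,:2]
    (x,y),(w,h),a=cv2.minAreaRect((P*1000).astype(np.float32)); return round(x,1),round(y,1),round(w,1),round(h,1),round(a,1)
def near(p,xyz,r):
    u=proj(p,xyz)[0]; yy,xx=np.mgrid[:384,:512]; return np.hypot(xx-u[0],yy-u[1])<r
E
python3 - <<'E'
from m import *
s=env.get_state();print(s['tcp_pos'],s['orientation'],s['wrist_force'],s['finger_gap'])
for n in('top','scene'):
    p=cam(n);hsv=cv2.cvtColor(p['pixels'],cv2.COLOR_RGB2HSV);H,S,V=[hsv[...,i].astype(int) for i in range(3)]
    fl=(abs(H-23)<6)&(S>120)&(V>100)&near(p,[.537,.122,.06],38)
    print(n,'flask top',rect(p,fl,.06))
    st=(V>130)&(S<40)&near(p,[.521,-.188,.085],32)
    print('plate',rect(p,st,.085))
    ha=(H<16)&(S>120)&(V>60)&near(p,[.521,-.188,.13],20)
    ys,xs=np.nonzero(ha);print('handle',rect(p,ha,.151),len(xs),'z.121:',at_z(p,[[xs.mean(),ys.mean()]],.121)[0]*1000, 'px',xs.mean(),ys.mean(), xs.min(),xs.max(),ys.min(),ys.max())
    for nm,c in(('A',[.537,.1535,.073]),('B',[.537,.0895,.073])):
        u=proj(p,c)[0]; x,y=u.round().astype(int)
        roi=np.zeros(H.shape,bool);roi[y-9:y+10,x-9:x+10]=1
        hd=roi&~((abs(H-23)<8)&(S>90)) 
        nc,l,stt,cc=cv2.connectedComponentsWithStats(hd.astype(np.uint8));k=l[y,x] or 1+stt[1:,4].argmax()
        print(nm,u,'nonbrass',cc[k],stt[k],at_z(p,[cc[k]],.071)[0]*1000)
        px=p['pixels'].astype(float);red=np.clip(px[...,0]-px[...,1:].max(2),0,None)*(roi&((H<12)|(H>165)));red[red<8]=0
        ys,xs=np.nonzero(red);w=red[ys,xs]
        if len(w):print('  red',at_z(p,[[xs@w/w.sum(),ys@w/w.sum()]],.073)[0]*1000,w.sum())
E
```

```text
[0.2185 0.5319 0.2037] [0.     0.1936 0.9811 0.0001] [ 0.1709 -0.3611 -0.7713] 0.0855916445745641
top flask top (537.4, 118.2, 115.9, 95.4, 89.3)
plate (523.7, -190.2, 88.1, 88.2, 80.8)
handle (520.5, -185.3, 17.2, 23.3, 87.5) 43 z.121: [ 524.3983 -189.0425  121.    ] px 302.25581395348837 187.48837209302326 299 305 183 191
A [186.849  189.1258] nonbrass [188.0488 188.8902] [183 184  11  11  82] [537.989  150.1253  71.    ]
  red [538.2516 141.3585  73.    ] 106.0
B [207.9947 188.5794] nonbrass [209.0123 187.8395] [204 183  11  11  81] [539.5457  86.5895  71.    ]
  red [539.8737  77.6461  73.    ] 93.0
scene flask top (545.1, 110.0, 108.9, 134.9, 1.1)
plate (515.0, -172.4, 163.4, 142.6, 4.1)
handle (533.9, -197.8, 26.0, 49.0, 49.6) 171 z.121: [ 523.2285 -187.6193  121.    ] px 214.7719298245614 230.35672514619884 209 221 221 239
A [293.2729 152.3201] nonbrass [292.9865 154.7838] [288 150  11  10  74] [540.2879 146.961   71.    ]
  red [538.6342 142.3067  73.    ] 460.0
B [281.0309 167.4631] nonbrass [281.3108 170.1622] [277 166  10   9  74] [541.9306  83.4693  71.    ]
  red [539.9179  79.1512  73.    ] 391.0
```

```bash
cat > fit.py <<'E'
from m import *
from scipy.optimize import minimize
def box(x,y,yaw,z0,z1,w):
    c,s=np.cos(yaw),np.sin(yaw);q=np.array([[1,1],[1,-1],[-1,-1],[-1,1]])*w/2@np.array([[c,s],[-s,c]])+[x,y]
    return np.vstack([np.c_[q,np.full(4,z)] for z in(z0,z1)])
def render(p,v,z0,z1,w,off):
    h=cv2.convexHull(((proj(p,box(*v,z0,z1,w))-off)*16+7.5).astype(np.float32)).round().astype(np.int32)
    m=np.zeros((50*16,50*16),np.uint8);cv2.fillConvexPoly(m,h,255)
    m=cv2.resize(m,(50,50),interpolation=cv2.INTER_AREA)/255.; return cv2.GaussianBlur(m,(0,0),.6)
def handle(ps,g,z0,z1,w=.022,yaws=np.radians(range(-45,45,6))):
    D=[]
    for p in ps:
        off=proj(p,[g[0],g[1],(z0+z1)/2])[0].round()-25;x,y=off.astype(int)
        f=p['pixels'][y:y+50,x:x+50].astype(float);o=np.clip((f[...,0]-f[...,2])/np.maximum(f.max(2),30),0,1);o[o<.2]=0
        D.append((p,off,o/np.percentile(o[o>0],70)))
    def cost(v): return sum(((render(p,[v[0]/1e3,v[1]/1e3,v[2]/10],z0,z1,w,off)-np.clip(o,0,1))**2).sum() for p,off,o in D)
    best=min((minimize(cost,[g[0]*1e3,g[1]*1e3,y*10],method='Nelder-Mead',options=dict(xatol=.05,fatol=.01,initial_simplex=np.array([g[0]*1e3,g[1]*1e3,y*10])+np.array([[0,0,0],[3,0,0],[0,3,0],[0,0,1]]))) for y in yaws),key=lambda r:r.fun)
    return best.x[0],best.x[1],np.degrees(best.x[2]/10),best.fun
E
python3 - <<'E'
from fit import *
a,b=cam('scene'),cam('top')
for ps in([a],[b],[a,b]): print(handle(ps,[.522,-.188],.091,.151))
E
```

```text
(np.float64(523.4011660430617), np.float64(-188.068969523213), np.float64(-26.554940552710573), np.float64(12.360582986950277))
(np.float64(525.1026132050474), np.float64(-188.84824252584153), np.float64(-20.047507399126097), np.float64(7.986776829417604))
(np.float64(523.9654819939967), np.float64(-188.5560428656776), np.float64(-26.583131657371183), np.float64(21.54143529176723))
```

Run:
```python
from fit import *
a,b=cam('scene'),cam('top')
for ps in([a],[b]):
    for z0,z1,w in((.091,.151,.022),(.091,.151,.020),(.095,.151,.022),(.091,.147,.022)): print(z0,z1,w,[tuple(np.round(handle(ps,[.522,-.188],z0,z1,w,[np.radians(y)]),1).tolist()) for y in(-20,0,10)])
p=a;x,y=213,231;f=p['pixels'][y-14:y+16,x-12:x+14].astype(float);o=np.clip((f[...,0]-f[...,2])/f.max(2)*10,0,9).astype(int)
print('\n'.join(''.join(map(str,r)) for r in o))
out=[]
for p,(x,y),r in((a,(215,230),16),(b,(302,187),12)):
    s=400//(2*r);im=cv2.resize(p['pixels'][y-r:y+r,x-r:x+r][...,::-1],None,fx=s,fy=s,interpolation=cv2.INTER_CUBIC)
    for yw,c in((-26,(255,0,0)),(4,(0,255,0))):
        q=proj(p,box(.5235,-.1883,np.radians(yw),.091,.151,.022))
        q=((q-[x-r,y-r]+.5)*s).astype(int)
        cv2.polylines(im,[q[:4].reshape(-1,1,2)],1,c);cv2.polylines(im,[q[4:].reshape(-1,1,2)],1,c)
    out.append(cv2.resize(im,(400,400)))
cv2.imwrite('pics/d.png',np.hstack(out))
```

```text
0.091 0.151 0.022 [(523.6, -188.2, -26.2, 12.7), (523.8, -189.0, -7.0, 17.5), (523.7, -188.6, 10.6, 19.2)]
0.091 0.151 0.02 [(523.4, -188.2, -13.3, 4.2), (523.6, -188.2, -1.0, 4.6), (523.7, -187.9, 8.2, 6.1)]
0.095 0.151 0.022 [(524.2, -188.9, -22.6, 8.8), (524.4, -189.1, -6.3, 12.5), (524.4, -188.8, 8.4, 14.8)]
0.091 0.147 0.022 [(522.7, -187.4, -24.9, 8.1), (522.4, -186.8, -10.6, 10.9), (523.0, -187.4, 10.8, 13.7)]
0.091 0.151 0.022 [(524.7, -188.8, -19.9, 8.1), (525.4, -189.0, -19.3, 8.1), (525.4, -188.9, 5.7, 11.1)]
0.091 0.151 0.02 [(524.9, -188.8, -12.5, 3.0), (524.8, -188.8, -6.0, 2.9), (525.0, -188.8, -8.2, 2.9)]
0.095 0.151 0.022 [(524.6, -188.7, -21.1, 6.9), (524.9, -188.6, -18.0, 6.8), (524.7, -188.7, 5.8, 9.5)]
0.091 0.147 0.022 [(525.6, -189.0, -22.5, 6.7), (525.4, -189.2, -2.4, 8.1), (525.4, -189.0, 5.8, 9.1)]
00000000000000000000000000
00000000000000000000000000
00000000000000000000000000
00000000000021000000000000
00000000000366310000000000
00000000003699742000000000
00000000036899986300000000
00000000368999998630000000
00000002689999999961000000
00000003899999999972000000
00000002799899989972000000
00000001599998899983000000
00000000389999999993000000
00000000279998999995000000
00000000279999989996100000
00000000279998999997300000
00000000169999899999500000
00000000058999998899600000
00000000059999998998600000
00000000048999989987400000
00000000025799999864100000
00000000001469899630000000
00000000000036886200000000
00000000000003442000000000
00000000000000110000000000
00000000000000000000000000
00000000000000000000000000
00000000000000000000000000
00000000000000000000000000
00000000000000000000000000
```

View pics/d.png

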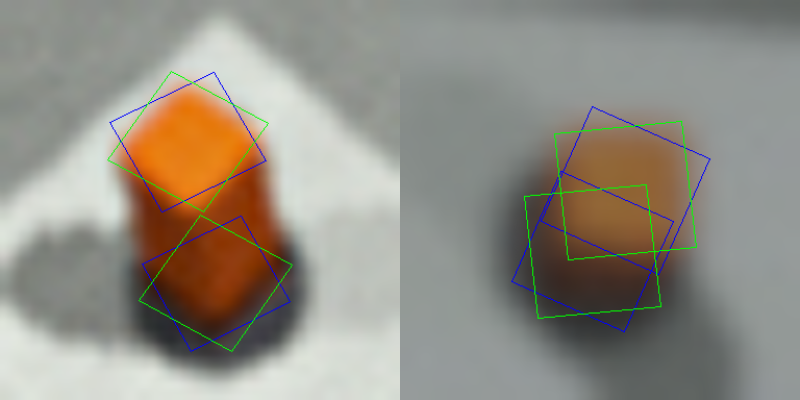

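The handle is centred at about (0.524, -0.1885) with a yaw of about -7°. In the overlay the front corner lies between the two fits, at scene crop (190,212). Now I'll approach it.

```bash
cat > go.py <<'E'
import sys; from m import *
from scipy.spatial.transform import Rotation as Ro
def st():
    s=env.get_state();w,x,y,z=s['orientation'];return s,Ro.from_quat([x,y,z,w])
def down(phi):
    c,n=np.cos(np.radians(phi)),np.sin(np.radians(phi));y=np.array([c,n,0]);z=np.array([0,0,-1.]);return Ro.from_matrix(np.c_[np.cross(y,z),y,z])
def delta(xyz,phi):
    s,R=st();d=R.inv().apply(np.array(xyz)-s['tcp_pos'])*1e3;r=(R.inv()*down(phi)).as_rotvec(degrees=True)/10
    y=R.as_matrix()[:,1]
    print('t',round(s['clock'],2),'tcp',np.array(s['tcp_pos'])*1e3,'phi',round(np.degrees(np.arctan2(y[1],y[0])),2),'q6',np.degrees(s['joint_pos'][5]).round(1),'| d',d.round(1),'r',r.round(3),'F',np.array(s['wrist_force']).round(2),'T',np.array(s['ft_torque']).round(3),'gap',round(s['finger_gap'],4))
if __name__=='__main__':
    a=list(map(float,sys.argv[1:]));delta(a[:3],a[3])
E
python3 go.py .524 -.1885 .235 173
```

```text
t 1.2 tcp [218.5362 531.9019 203.7291] phi 67.67 q6 82.0 | d [-556.3 -550.3  -31.3] r [  0.      0.001 -10.533] F [-0.04  0.57 -0.11] T [-0.07   0.003  0.   ] gap 0.0856
```

Call:
{"fn": "move_arm", "kwargs": {"targets": [[[-45,-44,-31],[0,0,-1],-1],[[-90,-88,-31],[0,0,-2],-1],[[-134,-132,-31],[0,0,-3],-1],[[-178,-176,-31],[0,0,-4],-1],[[-222,-220,-31],[0,0,-5],-1]]}}

```text
clock: 1.82
tcp_pos: [0.3292, 0.2727, 0.2351]
orientation: [0.001, -0.218, 0.976, 0.0]
wrist_force: [0.7, -0.0, -0.2]
finger_gap: 0.0853
grip_force: 0.0
```

```bash
python3 go.py .524 -.1885 .235 173
```

```text
t 1.82 tcp [329.1632 272.6693 235.0736] phi 115.21 q6 3.6 | d [  20.2 -500.2    0. ] r [-0.003  0.006 -5.779] F [ 0.72 -0.04 -0.21] T [-0.054 -0.     0.051] gap 0.0853
```

Call:
{"fn": "move_arm", "kwargs": {"targets": [[[5,-58,0],[0,0,-1],-1],[[10,-117,0],[0,0,-2],-1],[[15,-176,0],[0,0,-3],-1],[[20,-235,0],[0,0,-4],-1],[[25,-294,0],[0,0,-5],-1]]}}

```text
clock: 2.45
tcp_pos: [0.4173, 0.0345, 0.2351]
orientation: [0.0, -0.565, 0.825, -0.0]
wrist_force: [1.0, 0.1, 0.1]
finger_gap: 0.0857
grip_force: 0.0
```

Call:
{"fn": "move_arm", "kwargs": {"targets": [[[-29,-45,0],[0,0,-0.53],-1],[[-58,-90,0],[0,0,-0.53],-1],[[-92,-144,0],[0,0,-0.53],-1],[[-92,-144,0],[0,0,-0.53],-1]]}}

```text
clock: 2.95
tcp_pos: [0.5877, 0.0692, 0.2313]
orientation: [-0.001, -0.601, 0.8, 0.001]
wrist_force: [-1.6, -0.2, -0.0]
finger_gap: 0.0853
grip_force: 0.0
```

```bash
python3 go.py .524 -.1885 .170 173
```

```text
t 2.95 tcp [587.6921  69.1965 231.2527] phi 163.83 q6 -74.9 | d [265.2 -10.8  61.4] r [ 0.018 -0.002 -0.917] F [-1.56 -0.24 -0.01] T [-0.055  0.062  0.003] gap 0.0853
```

Call:
{"fn": "move_arm", "kwargs": {"targets": [[[55,-2,0],[0,0,0],-1],[[110,-5,0],[0,0,-0.9],-1],[[165,-7,0],[0,0,-0.9],-1],[[220,-9,0],[0,0,-0.9],-1],[[265,-11,0],[0,0,-0.9],-1]]}}

```text
clock: 3.58
tcp_pos: [0.5196, -0.1901, 0.2355]
orientation: [0.0, -0.661, 0.75, -0.0]
wrist_force: [1.7, 0.0, 0.4]
finger_gap: 0.0854
grip_force: 0.0
```

Call:
{"fn": "move_arm", "kwargs": {"targets": [[[0,0,0],[0,0,0],-1],[[0,0,0],[0,0,0],-1]]}}

```text
clock: 3.82
tcp_pos: [0.5206, -0.1881, 0.2352]
orientation: [0.0, -0.661, 0.75, 0.0]
wrist_force: [0.9, 0.5, 0.2]
finger_gap: 0.0854
grip_force: 0.0
```

```bash
python3 go.py .524 -.1885 .170 173
```

```text
t 3.83 tcp [ 520.5824 -188.1059  235.1539] phi 172.79 q6 -111.0 | d [-0.  -3.4 65.2] r [-0.001  0.003 -0.021] F [0.9  0.51 0.17] T [ 0.004 -0.012 -0.006] gap 0.0854
```

Call:
{"fn": "move_arm", "kwargs": {"targets": [[[0,-3.4,40],[0,0,0],-1],[[0,-3.4,80],[0,0,0],-1],[[0,-3.4,120],[0,0,0],-1],[[0,-3.4,132],[0,0,0],-1],[[0,-3.4,132],[0,0,0],-1]]}}

```text
clock: 4.45
tcp_pos: [0.5245, -0.1879, 0.1029]
orientation: [-0.0, -0.662, 0.75, 0.001]
wrist_force: [-0.9, 0.6, -0.0]
finger_gap: 0.085
grip_force: 0.0
```

```bash
python3 - <<'E'
from h import *
a,b=cam('scene'),cam('top')
c=lambda p,x,y,r,s:cv2.resize(p['pixels'][y-r:y+r,x-r:x+r][...,::-1],(s,s),interpolation=cv2.INTER_CUBIC)
cv2.imwrite('pics/e.png',np.hstack([c(a,215,225,40,400),c(b,302,187,30,400)]))
E
python3 go.py .524 -.1885 .102 173
```

```text
t 4.55 tcp [ 525.8215 -189.0359  104.5429] phi 172.87 q6 -110.9 | d [-0.3  1.9  2.5] r [-0.014 -0.005 -0.013] F [-0.52 -0.19  0.45] T [ 0.015  0.02  -0.025] gap 0.0856
```

View pics/e.png

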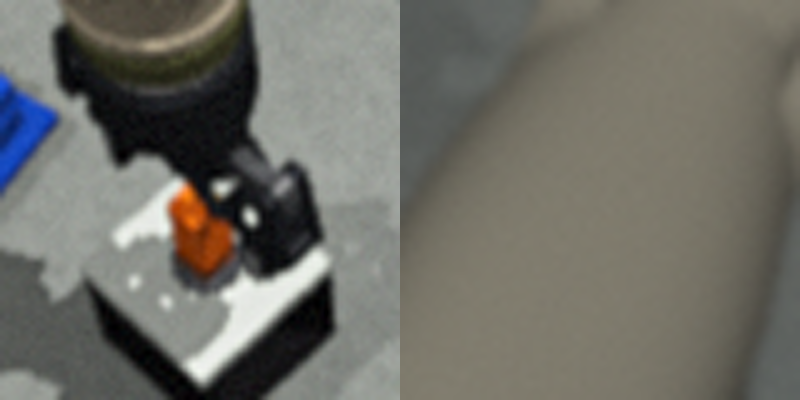

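The orange handle at (200,225) sits beside the near finger (280,220), inside the jaws. I'll close them.

Call:
{"fn": "move_arm", "kwargs": {"targets": [[[0,0,0],[0,0,0],1],[[0,0,0],[0,0,0],1],[[0,0,0],[0,0,0],1],[[0,0,0],[0,0,0],1],[[0,0,0],[0,0,0],1]], "squeeze": 70}}

```text
clock: 5.18
tcp_pos: [0.5244, -0.1891, 0.1032]
orientation: [-0.0, -0.661, 0.75, -0.0]
wrist_force: [-2.4, 0.2, 4.0]
finger_gap: 0.0206
grip_force: 68.3
```

```bash
for i in 1 2 3; do python3 go.py .524 -.1885 .205 173; done
```

```text
t 5.17 tcp [ 524.3876 -189.104   103.2432] phi 172.81 q6 -110.9 | d [  -0.5    0.5 -101.8] r [ 0.    -0.001 -0.019] F [-2.43  0.21  4.02] T [0.09  0.524 0.056] gap 0.0206
t 5.17 tcp [ 524.3876 -189.104   103.2432] phi 172.81 q6 -110.9 | d [  -0.5    0.5 -101.8] r [ 0.    -0.001 -0.019] F [-2.43  0.21  4.02] T [0.09  0.524 0.056] gap 0.0206
t 5.17 tcp [ 524.3876 -189.104   103.2432] phi 172.81 q6 -110.9 | d [  -0.5    0.5 -101.8] r [ 0.    -0.001 -0.019] F [-2.43  0.21  4.02] T [0.09  0.524 0.056] gap 0.0206
```

Call:
{"fn": "move_arm", "kwargs": {"targets": [[[0,0,-25],[0,0,0],1],[[0,0,-50],[0,0,0],1],[[0,0,-80],[0,0,0],1],[[0,0,-105],[0,0,0],1],[[-40,3,-105],[0,0,0],1]]}}

```text
clock: 5.8
tcp_pos: [0.5282, -0.1511, 0.2094]
orientation: [0.001, -0.66, 0.751, -0.002]
wrist_force: [0.3, 0.4, -2.3]
finger_gap: 0.0209
grip_force: 68.7
```

Call:
{"fn": "move_arm", "kwargs": {"targets": [[[-50,4,0],[0,0,0],1],[[-100,9,0],[0,0,0],1],[[-150,13,0],[0,0,0],1],[[-200,17,0],[0,0,0],1],[[-250,22,0],[0,0,0],1]]}}

```text
clock: 6.42
tcp_pos: [0.5359, 0.1035, 0.2072]
orientation: [-0.0, -0.661, 0.75, 0.0]
wrist_force: [0.9, -0.8, -1.9]
finger_gap: 0.0207
grip_force: 68.6
```

Call:
{"fn": "move_arm", "kwargs": {"targets": [[[-25,2,0],[0,0,0],1],[[-48,4,0],[0,0,0],1],[[-48,4,0],[0,0,0],1],[[-48,4,0],[0,0,0],1]]}}

```text
clock: 6.92
tcp_pos: [0.5379, 0.1496, 0.2073]
orientation: [-0.0, -0.661, 0.75, 0.0]
wrist_force: [0.4, -0.3, -2.1]
finger_gap: 0.0202
grip_force: 68.5
```

```bash
python3 - <<'E'
from go import *
a,b=cam('scene'),cam('top')
x,y=290,135
cv2.imwrite('pics/f.png',np.hstack([cv2.resize(a['pixels'][y-40:y+40,x-30:x+30][...,::-1],(450,600),interpolation=cv2.INTER_CUBIC),cv2.resize(b['pixels'][168:208,175:205][...,::-1],(350,600),interpolation=cv2.INTER_CUBIC)[:,:350]]))
s,R=st();t=np.array(s['tcp_pos'])
tip=t+R.apply([0,0,.0885]);print('tip exp',tip*1e3,proj(a,tip),proj(b,tip))
for p in(a,b):
  for d in env.landmark_of('driver',p):print(np.array(d['centre'])*1e3,d['confidence'],proj(p,d['centre']))
E
python3 go.py .538 .150 .155 172.8
```

```text
tip exp [538.0177 149.1434 119.1137] [[293.7748 143.3143]] [[186.1789 185.9842]]
[534.7 152.6 116.1] 0.5 [[293.3529 142.6548]]
[540.1 152.2  71.3] 0.18 [[293.9165 153.4745]]
[535.5 150.5 122. ] 0.51 [[185.582  186.6664]]
t 7.12 tcp [538.14   149.1431 207.7976] phi 172.74 q6 -75.5 | d [-0.8  0.2 52.8] r [ 0.    -0.    -0.006] F [ 0.63  0.5  -1.79] T [ 0.004  0.013 -0.05 ] gap 0.0204
```

View pics/f.png

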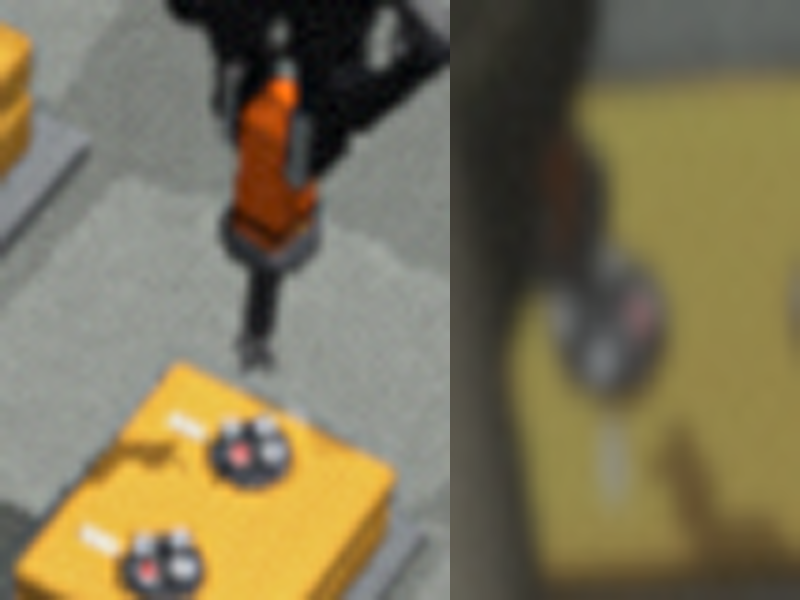

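The driver is held well. Its blade tip is at scene crop (257,360), above head A (252,455), whose red dot is at (240,455). Next I'll fit the heads' silhouettes for a finer centre.

```bash
cat > head.py <<'E'
from fit import *
an=np.linspace(0,2*np.pi,40,endpoint=False);ci=np.c_[np.cos(an),np.sin(an)]
def rend(p,x,y,off,psi=np.radians(46)):
    m=np.zeros((30*16,30*16),np.uint8)
    def f(P):
        h=cv2.convexHull(((proj(p,P)-off)*16+7.5).astype(np.float32)).round().astype(np.int32);cv2.fillConvexPoly(m,h,255)
    f(np.vstack([np.c_[ci*.0155+[x,y],np.full(40,z)] for z in(.060,.065)]))
    for k in range(4):
        e=psi+np.pi/4+k*np.pi/2;f(box(x+.00955*np.cos(e),y+.00955*np.sin(e),psi,.065,.073,.008))
    return cv2.GaussianBlur(cv2.resize(m,(30,30),interpolation=cv2.INTER_AREA)/255.,(0,0),.6)
def head(p,g):
    off=proj(p,[*g,.066])[0].round()-15;x,y=off.astype(int);f=p['pixels'][y:y+30,x:x+30].astype(float)
    o=(f[...,0]-f[...,2])/np.maximum(f.max(2),30);br=np.percentile(o,75);o=np.clip(1-o/br,0,1)
    w=np.hypot(*(np.mgrid[:30,:30]-15.))<8.5
    r=minimize(lambda v:(((rend(p,v[0]/1e3,v[1]/1e3,off)-o)**2)*w).sum(),np.array(g)*1e3,method='Nelder-Mead',options=dict(initial_simplex=np.array(g)*1e3+np.array([[0,0],[3,0],[0,3]]),xatol=.05))
    return r.x.round(2),round(r.fun,2)
E
python3 - <<'E'
from head import *
a,b=cam('scene'),cam('top')
print('scene A',head(a,[.538,.151]),'B',head(a,[.5395,.0875]));print('top B',head(b,[.5395,.0875]),'A',head(b,[.538,.151]))
E
```

```text
scene A (array([537.65, 152.74]), np.float64(13.87)) B (array([539.  ,  88.42]), np.float64(8.03))
top B (array([541.07,  87.59]), np.float64(4.97)) A (array([541.76, 153.72]), np.float64(10.41))
```

Call:
{"fn": "move_arm", "kwargs": {"targets": [[[-3.1,0.2,15],[0,0,0],1],[[-3.1,0.2,30],[0,0,0],1],[[-3.1,0.2,42],[0,0,0],1],[[-3.1,0.2,45],[0,0,0],1],[[-3.1,0.2,47],[0,0,0],1]]}}

```text
clock: 7.85
tcp_pos: [0.5379, 0.1531, 0.1608]
orientation: [-0.0, -0.661, 0.75, 0.0]
wrist_force: [-2.8, 0.9, 3.0]
finger_gap: 0.0203
grip_force: 69.6
```

Call:
{"fn": "move_arm", "kwargs": {"targets": [[[0,0,1],[0,0,0],1],[[0,0,1],[0,0,0],1]]}}

```text
clock: 8.1
tcp_pos: [0.5382, 0.1533, 0.1608]
orientation: [0.0, -0.661, 0.75, -0.0]
wrist_force: [-3.4, 0.1, 4.1]
finger_gap: 0.0207
grip_force: 69.9
```

```bash
python3 go.py .5383 .1522 .160 172.8
```

```text
t 8.1 tcp [538.1529 153.2617 160.7555] phi 172.83 q6 -75.2 | d [ 1.  -0.3  0.8] r [-0.003  0.003  0.003] F [-3.35  0.12  4.09] T [0.074 0.996 0.036] gap 0.0207
```

Call:
{"fn": "move_arm", "kwargs": {"targets": [[[1,0,0.5],[0,0,0.6],1],[[1,0,0.5],[0,0,1.2],1],[[1,0,0.5],[0,0,1.8],1],[[1,0,0.5],[0,0,2.4],1],[[1,0,0.5],[0,0,2.4],1]]}}

```text
clock: 8.72
tcp_pos: [0.5391, 0.1523, 0.1608]
orientation: [0.001, -0.491, 0.871, -0.0]
wrist_force: [-2.9, -0.5, 6.0]
finger_gap: 0.0208
grip_force: 69.8
```

```bash
python3 go.py .5383 .1522 .160 172.8
```

```text
t 8.72 tcp [539.0994 152.2532 160.7601] phi 148.77 q6 -51.2 | d [0.5 0.7 0.8] r [-0.015  0.008 -2.403] F [-2.88 -0.5   5.98] T [ 0.011  0.6   -0.006] gap 0.0208
```

Call:
{"fn": "move_arm", "kwargs": {"targets": [[[0,0,0],[0,0,0.6],1],[[0,0,0],[0,0,1.2],1],[[0,0,0],[0,0,1.8],1],[[0,0,0],[0,0,2.4],1],[[0,0,0],[0,0,3.0],1]]}}

```text
clock: 9.35
tcp_pos: [0.5394, 0.152, 0.1607]
orientation: [0.002, -0.247, 0.969, -0.0]
wrist_force: [-1.1, -0.7, 5.0]
finger_gap: 0.0201
grip_force: 69.6
```

```bash
python3 go.py .5383 .1522 .160 172.8
```

```text
t 9.35 tcp [539.4198 152.0345 160.6701] phi 118.61 q6 -21.1 | d [0.9 0.7 0.7] r [-0.016  0.011 -5.418] F [-1.14 -0.73  5.05] T [-0.081  0.349  0.024] gap 0.0201
```

Call:
{"fn": "move_arm", "kwargs": {"targets": [[[0,0,0],[0,0,0.6],1],[[0,0,0],[0,0,1.2],1],[[0,0,0],[0,0,1.8],1],[[0,0,0],[0,0,2.4],1],[[0,0,0],[0,0,3.0],1]]}}

```text
clock: 9.98
tcp_pos: [0.5394, 0.1522, 0.1608]
orientation: [0.002, 0.012, 1.0, 0.0]
wrist_force: [-1.0, 0.1, 4.4]
finger_gap: 0.0208
grip_force: 69.6
```

```bash
python3 go.py .5383 .1522 .160 172.8
```

```text
t 9.97 tcp [539.4274 152.2249 160.7618] phi 88.62 q6 8.9 | d [ 1.1 -0.1  0.8] r [-0.011  0.018 -8.418] F [-0.98  0.09  4.36] T [0.066 0.424 0.034] gap 0.0208
```

Run:
```python
from head import *
from go import st
a,b=cam('scene'),cam('top')
s,R=st();t=np.array(s['tcp_pos'])
out=[]
for p,c,r in((a,[.539,.152,.10],24),(b,[.539,.152,.09],24)):
    x,y=proj(p,c)[0].round().astype(int);k=16
    im=cv2.resize(p['pixels'][y-r:y+r,x-12:x+12][...,::-1],None,fx=k,fy=k,interpolation=cv2.INTER_CUBIC)
    q=lambda P:((proj(p,P)-[x-12,y-r]+.5)*k).astype(int).reshape(-1,1,2)
    for z,rad,col in((.065,.0155,(0,255,0)),(.073+.012,.006,(255,0,0)),(.142,.006,(255,0,0)),(.1425,.018,(255,0,0)),(.1485,.018,(255,0,0))):
        cc=t[:2] if rad!=.0155 else np.array([.5386,.152])
        cv2.polylines(im,[q(np.c_[ci*rad+cc,np.full(40,z)])],1,col)
    out.append(cv2.resize(im,(390,600) if 0 else (300,600)))
cv2.imwrite('pics/g.png',np.hstack(out))
```

```text
(no output)
```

View pics/g.png

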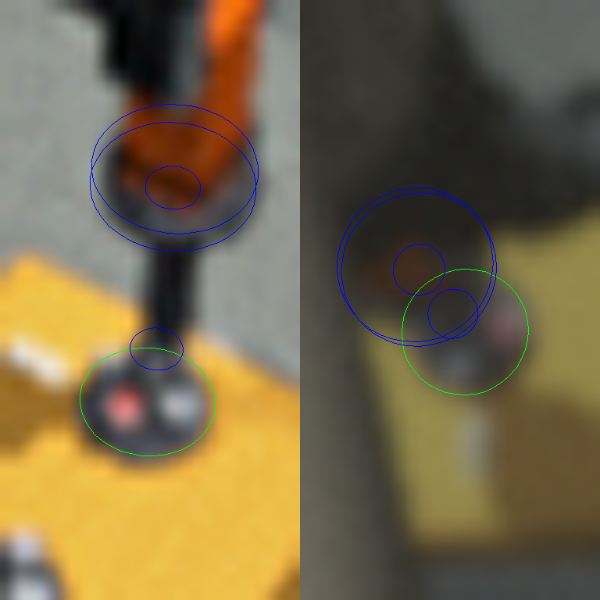

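The collar and shank sit about 1.5-2 mm to the right of the line predicted from the TCP (172 against 164 at y=280), while head A matches its outline (147,402). So the driver's axis is about 1.6 mm towards tool -x. I'll lift, turn back and sweep again about the corrected axis.

Call:
{"fn": "move_arm", "kwargs": {"targets": [[[0,0,-3],[0,0,-1],1],[[0,0,-3],[0,0,-2],1],[[0,0,-3],[0,0,-3],1],[[0.5,-1,-3],[0,0,-4],1],[[1,-1.8,-3],[0,0,-5],1]]}}

```text
clock: 10.7
tcp_pos: [0.5376, 0.1502, 0.1621]
orientation: [0.0, -0.416, 0.909, -0.0]
wrist_force: [0.6, -0.4, -1.9]
finger_gap: 0.0207
grip_force: 68.5
```

Call:
{"fn": "move_arm", "kwargs": {"targets": [[[0,0,0],[0,0,-1],1],[[0,0,0],[0,0,-2],1],[[0,0,0],[0,0,-3],1],[[0,0,0],[0,0,-3.4],1],[[0,0,0],[0,0,-3.4],1]]}}

```text
clock: 11.32
tcp_pos: [0.5375, 0.1502, 0.1622]
orientation: [0.0, -0.661, 0.75, -0.0]
wrist_force: [0.1, 0.7, -1.3]
finger_gap: 0.0205
grip_force: 68.5
```

```bash
python3 go.py .5383 .1504 .159 172.8
```

```text
t 11.32 tcp [537.4978 150.2364 162.1572] phi 172.82 q6 -75.4 | d [-0.3 -0.8  3.2] r [-0.003  0.     0.002] F [ 0.08  0.65 -1.31] T [-0.096  0.04  -0.057] gap 0.0205
```

Call:
{"fn": "move_arm", "kwargs": {"targets": [[[-0.3,-0.8,2.6],[0,0,0],1],[[-0.3,-0.6,2.6],[0,0,0.7],1],[[-0.3,-0.4,2.6],[0,0,1.4],1],[[-0.4,-0.2,2.6],[0,0,2.1],1],[[-0.5,0,2.6],[0,0,2.8],1]]}}

```text
clock: 11.95
tcp_pos: [0.538, 0.1507, 0.1606]
orientation: [0.001, -0.458, 0.889, -0.001]
wrist_force: [-0.9, -1.2, 2.6]
finger_gap: 0.0203
grip_force: 69.3
```

```bash
python3 go.py .5383 .1504 .159 172.8
```

```text
t 11.95 tcp [537.9735 150.6538 160.6408] phi 144.54 q6 -47.1 | d [ 0.  -0.4  1.6] r [-0.012  0.004 -2.826] F [-0.89 -1.18  2.64] T [-0.214  0.196  0.032] gap 0.0203
```

Call:
{"fn": "move_arm", "kwargs": {"targets": [[[-0.1,0.2,0],[0,0,0.7],1],[[-0.2,0.3,0],[0,0,1.4],1],[[-0.4,0.4,0],[0,0,2.1],1],[[-0.5,0.6,0],[0,0,2.8],1],[[-0.6,0.7,0],[0,0,3.5],1]]}}

```text
clock: 12.58
tcp_pos: [0.5374, 0.1507, 0.1598]
orientation: [0.0, -0.17, 0.986, -0.001]
wrist_force: [-0.3, -2.6, -0.8]
finger_gap: 0.0208
grip_force: 68.8
```

```bash
python3 go.py .5383 .1504 .159 172.8
```

```text
t 12.57 tcp [537.3565 150.6601 159.8203] phi 109.53 q6 -12.0 | d [-0.8 -0.6  0.8] r [-0.013 -0.008 -6.327] F [-0.3  -2.6  -0.78] T [-0.866  0.042  0.007] gap 0.0208
```

Call:
{"fn": "move_arm", "kwargs": {"targets": [[[0,0,1],[0,0,0],1],[[0,0,2],[0,0,0],1],[[0,0,2.5],[0,0,0],1]]}}

```text
clock: 12.95
tcp_pos: [0.5373, 0.151, 0.1575]
orientation: [0.0, -0.172, 0.985, -0.001]
wrist_force: [0.4, -5.6, 3.2]
finger_gap: 0.0204
grip_force: 69.0
```

```bash
python3 go.py .5383 .1504 .159 172.8
```

```text
t 12.95 tcp [537.3303 150.9524 157.4972] phi 109.85 q6 -12.3 | d [-0.7 -0.9 -1.5] r [-0.01  -0.003 -6.295] F [ 0.39 -5.6   3.21] T [-1.722 -0.017 -0.   ] gap 0.0204
```

Call:
{"fn": "move_arm", "kwargs": {"targets": [[[0.3,-0.8,0.5],[0,0,0],1],[[0.3,-0.8,2],[0,0,0],1],[[0.3,-0.8,3],[0,0,0],1],[[0.3,-0.8,3],[0,0,0],1]]}}

```text
clock: 13.45
tcp_pos: [0.537, 0.1507, 0.154]
orientation: [-0.0, -0.172, 0.985, -0.0]
wrist_force: [1.2, -5.3, 2.0]
finger_gap: 0.02
grip_force: 68.9
```

```bash
python3 go.py .5383 .1504 .159 172.8
```

```text
t 13.45 tcp [536.9842 150.6892 154.0212] phi 109.82 q6 -12.4 | d [-1.1 -0.7 -5. ] r [-0.001 -0.001 -6.298] F [ 1.2  -5.26  1.98] T [-1.621 -0.227  0.051] gap 0.02
```

Call:
{"fn": "move_arm", "kwargs": {"targets": [[[0.2,-0.6,0],[0,0,0],1],[[0.2,-0.4,0],[0,0,0.8],1],[[0.1,-0.2,0],[0,0,1.6],1],[[0.1,0,0],[0,0,2.4],1],[[-0.1,0.2,0],[0,0,3.2],1]]}}

```text
clock: 14.08
tcp_pos: [0.5361, 0.1513, 0.154]
orientation: [-0.001, 0.108, 0.994, 0.0]
wrist_force: [-1.1, -4.2, 2.9]
finger_gap: 0.0209
grip_force: 69.1
```

```bash
python3 go.py .5383 .1504 .159 172.8
```

```text
t 14.07 tcp [536.1393 151.2741 153.9818] phi 77.57 q6 19.9 | d [-2.3 -0.4 -5. ] r [ 0.008 -0.006 -9.523] F [-1.11 -4.22  2.94] T [-1.225  0.367  0.084] gap 0.0209
```

Call:
{"fn": "move_arm", "kwargs": {"targets": [[[-0.1,-0.3,0],[0,0,0.8],1],[[-0.2,-0.1,0],[0,0,1.6],1],[[-0.3,0.1,0],[0,0,2.4],1],[[-0.4,0.3,0],[0,0,3.2],1],[[-0.5,0.5,0],[0,0,4.0],1]]}}

```text
clock: 14.7
tcp_pos: [0.536, 0.1524, 0.1539]
orientation: [-0.002, 0.442, 0.897, 0.0]
wrist_force: [-2.7, -1.5, 5.1]
finger_gap: 0.0206
grip_force: 69.3
```

```bash
python3 go.py .5383 .1504 .159 172.8
```

```text
t 14.7 tcp [536.0287 152.4326 153.9367] phi 37.6 q6 59.9 | d [-3.   0.6 -5.1] r [  0.021  -0.016 -13.52 ] F [-2.66 -1.46  5.12] T [-0.655  0.802  0.022] gap 0.0206
```

Call:
{"fn": "move_arm", "kwargs": {"targets": [[[0,-0.3,0],[0,0,0.7],1],[[0,-0.1,0],[0,0,1.4],1],[[-0.1,0,0],[0,0,2.0],1]]}}

```text
clock: 15.08
tcp_pos: [0.5361, 0.153, 0.154]
orientation: [-0.002, 0.59, 0.808, 0.001]
wrist_force: [-3.3, -1.5, 3.5]
finger_gap: 0.0203
grip_force: 70.1
```

```bash
python3 go.py .5383 .1504 .159 172.8
```

```text
t 15.07 tcp [536.1392 152.9588 153.9577] phi 17.71 q6 79.8 | d [-3.1  1.3 -5.1] r [  0.029  -0.019 -15.509] F [-3.26 -1.49  3.47] T [-0.175  0.712  0.308] gap 0.0203
```

Call:
{"fn": "move_arm", "kwargs": {"targets": [[[0,0.2,0],[0,0,0.5],1],[[0,0.3,0],[0,0,1.0],1]]}}

```text
clock: 15.32
tcp_pos: [0.5364, 0.1532, 0.154]
orientation: [-0.002, 0.658, 0.753, 0.001]
wrist_force: [-2.4, -0.0, 3.1]
finger_gap: 0.0207
grip_force: 70.1
```

```bash
python3 go.py .5383 .1504 .159 172.8
```

```text
t 15.32 tcp [536.4034 153.234  153.971 ] phi 7.75 q6 89.8 | d [-3.   1.5 -5. ] r [  0.031  -0.022 -16.505] F [-2.45 -0.03  3.15] T [-0.018  0.718  0.317] gap 0.0207
```

A is home: the torque levelled off at about 0.31 N m. Next I'll back off within the play, lift, and move to B.

Call:
{"fn": "move_arm", "kwargs": {"targets": [[[0,0,0],[0,0,-0.8],1],[[0,0,-12],[0,0,-0.8],1],[[0,0,-26],[0,0,-0.8],1],[[-20,-2,-26],[0,0,-1.8],1],[[-40,-4,-26],[0,0,-2.8],1]]}}

```text
clock: 15.95
tcp_pos: [0.54, 0.1116, 0.1816]
orientation: [0.001, 0.453, 0.891, 0.001]
wrist_force: [-0.8, 0.9, -1.6]
finger_gap: 0.0205
grip_force: 68.6
```

```bash
python3 go.py .5383 .0866 .178 112
```

```text
t 15.95 tcp [540.0103 111.5727 181.5956] phi 36.1 q6 57.2 | d [-19.2 -16.1   3.6] r [ 0.011  0.009 -7.59 ] F [-0.81  0.88 -1.6 ] T [0.004 0.067 0.004] gap 0.0205
```

Call:
{"fn": "move_arm", "kwargs": {"targets": [[[-10,-8,0],[0,0,-1],1],[[-19,-16,0],[0,0,-2],1],[[-19,-16,0],[0,0,-3],1],[[-19,-16,0],[0,0,-4],1],[[-19,-16,0],[0,0,-5],1]]}}

```text
clock: 16.58
tcp_pos: [0.538, 0.0869, 0.1814]
orientation: [0.001, 0.035, 0.999, 0.001]
wrist_force: [-0.8, -0.3, -2.1]
finger_gap: 0.0208
grip_force: 68.6
```

Call:
{"fn": "move_arm", "kwargs": {"targets": [[[0,0,8],[0,0,-1],1],[[0,0,14],[0,0,-2],1],[[0,0,16],[0,0,-2.6],1],[[0,0,16],[0,0,-2.6],1]]}}

```text
clock: 17.08
tcp_pos: [0.5379, 0.0869, 0.165]
orientation: [0.0, -0.188, 0.982, 0.0]
wrist_force: [0.5, 0.7, -1.1]
finger_gap: 0.0204
grip_force: 68.6
```

```bash
python3 go.py .5383 .0866 .160 112
```

```text
t 17.07 tcp [537.8624  86.8707 164.96  ] phi 111.69 q6 -21.0 | d [-0.3 -0.4  5. ] r [ 0.003  0.006 -0.031] F [ 0.46  0.73 -1.07] T [-0.023  0.047  0.029] gap 0.0204
```

Call:
{"fn": "move_arm", "kwargs": {"targets": [[[-0.3,-0.4,3.5],[0,0,0],1],[[-0.3,-0.4,5.5],[0,0,0],1],[[-0.2,-0.3,5.8],[0,0,0.5],1],[[-0.1,-0.2,5.8],[0,0,1.0],1]]}}

```text
clock: 17.58
tcp_pos: [0.5377, 0.0862, 0.1584]
orientation: [0.0, -0.101, 0.995, -0.0]
wrist_force: [0.6, -1.4, -1.8]
finger_gap: 0.0205
grip_force: 68.6
```

```bash
python3 go.py .5383 .0866 .160 107
```

```text
t 17.57 tcp [537.7326  86.172  158.3606] phi 101.59 q6 -10.9 | d [-0.6  0.3 -1.6] r [-0.002 -0.    -0.541] F [ 0.6  -1.45 -1.8 ] T [-0.29  -0.081  0.011] gap 0.0205
```

Dropped in (z 158.4, no axial force). I'll push down and turn.

Call:
{"fn": "move_arm", "kwargs": {"targets": [[[0,0,2],[0,0,0],1],[[0,0,4],[0,0,0],1],[[0,0,4.8],[0,0,0],1],[[0,0,4.8],[0,0,0],1]]}}

```text
clock: 18.08
tcp_pos: [0.5377, 0.0863, 0.1535]
orientation: [-0.0, -0.103, 0.995, -0.0]
wrist_force: [0.7, -1.1, -2.1]
finger_gap: 0.0204
grip_force: 68.6
```

```bash
python3 go.py .5383 .0866 .160 107
```

```text
t 18.07 tcp [537.7142  86.308  153.5011] phi 101.83 q6 -11.2 | d [-0.6  0.2 -6.5] r [-0.    -0.    -0.517] F [ 0.67 -1.1  -2.13] T [-0.178 -0.232 -0.012] gap 0.0204
```

Call:
{"fn": "move_arm", "kwargs": {"targets": [[[0.1,0.2,0],[0,0,0.8],1],[[0.2,0.4,0],[0,0,1.6],1],[[0.3,0.6,0],[0,0,2.4],1],[[0.3,0.8,0],[0,0,3.2],1],[[0.3,1.1,0],[0,0,4.0],1]]}}

```text
clock: 18.7
tcp_pos: [0.537, 0.0873, 0.1535]
orientation: [-0.0, 0.246, 0.969, -0.0]
wrist_force: [0.0, -0.4, -1.9]
finger_gap: 0.0207
grip_force: 68.7
```

```bash
python3 go.py .5383 .0866 .160 107
```

```text
t 18.7 tcp [536.9851  87.3051 153.511 ] phi 61.57 q6 29.2 | d [-1.5  0.  -6.5] r [-0.001 -0.002 -4.543] F [ 0.03 -0.45 -1.88] T [-0.226 -0.074  0.059] gap 0.0207
```

Call:
{"fn": "move_arm", "kwargs": {"targets": [[[0.1,0.2,0],[0,0,0.8],1],[[0.2,0.4,0],[0,0,1.6],1],[[0.3,0.6,0],[0,0,2.4],1],[[0.3,0.8,0],[0,0,3.2],1],[[0.3,1.1,0],[0,0,4.0],1]]}}

```text
clock: 19.32
tcp_pos: [0.5372, 0.0887, 0.1535]
orientation: [-0.0, 0.562, 0.827, 0.0]
wrist_force: [-0.1, -0.4, -2.1]
finger_gap: 0.0208
grip_force: 68.8
```

```bash
python3 go.py .5383 .0866 .160 107
```

```text
t 19.32 tcp [537.1606  88.6907 153.5161] phi 21.58 q6 69.3 | d [-2.4  0.3 -6.5] r [ 0.001 -0.004 -8.542] F [-0.14 -0.43 -2.05] T [ 0.083 -0.044  0.07 ] gap 0.0208
```

Call:
{"fn": "move_arm", "kwargs": {"targets": [[[0.1,0.2,0],[0,0,0.7],1],[[0.2,0.3,0],[0,0,1.4],1],[[0.2,0.3,0],[0,0,1.4],1]]}}

```text
clock: 19.7
tcp_pos: [0.5374, 0.0891, 0.1535]
orientation: [-0.0, 0.657, 0.754, 0.0]
wrist_force: [0.2, 1.3, -1.2]
finger_gap: 0.0207
grip_force: 69.4
```

```bash
python3 go.py .5383 .0866 .160 107
```

```text
t 19.7 tcp [537.3655  89.0853 153.519 ] phi 7.93 q6 83.0 | d [-2.6  0.6 -6.5] r [ 0.002 -0.005 -9.907] F [ 0.16  1.31 -1.23] T [ 0.154 -0.043  0.14 ] gap 0.0207
```

Call:
{"fn": "move_arm", "kwargs": {"targets": [[[0.1,0.1,0],[0,0,0.4],1],[[0.1,0.2,0],[0,0,0.8],1]]}}

```text
clock: 19.95
tcp_pos: [0.5375, 0.0893, 0.1535]
orientation: [-0.0, 0.708, 0.706, 0.0]
wrist_force: [-0.7, 1.3, -1.7]
finger_gap: 0.0206
grip_force: 69.7
```

```bash
python3 go.py .5383 .0866 .160 107
```

```text
t 19.95 tcp [537.5422  89.2619 153.523 ] phi -0.12 q6 91.1 | d [-2.7  0.8 -6.5] r [  0.002  -0.005 -10.712] F [-0.72  1.32 -1.74] T [ 0.244 -0.005  0.252] gap 0.0206
```

Call:
{"fn": "move_arm", "kwargs": {"targets": [[[0,0.1,0],[0,0,0.4],1],[[0,0.2,0],[0,0,0.7],1],[[0,0.2,0],[0,0,0.7],1]]}}

```text
clock: 20.32
tcp_pos: [0.5377, 0.0893, 0.1535]
orientation: [-0.0, 0.749, 0.663, 0.0]
wrist_force: [-0.3, 1.5, -2.7]
finger_gap: 0.0207
grip_force: 69.6
```

```bash
python3 go.py .5383 .0866 .160 107
```

```text
t 20.32 tcp [537.6932  89.306  153.5012] phi -7.01 q6 98.0 | d [-2.6  0.9 -6.5] r [  0.002  -0.007 -11.401] F [-0.3   1.51 -2.68] T [0.349 0.053 0.301] gap 0.0207
```

Call:
{"fn": "move_arm", "kwargs": {"targets": [[[0,0,0],[0,0,-0.8],1],[[0,0,-15],[0,0,-0.8],1],[[0,0,-35],[0,0,-0.8],1],[[0,0,-55],[0,0,-0.8],1],[[0,0,-55],[0,0,-1.8],1]]}}

```text
clock: 20.95
tcp_pos: [0.5395, 0.0888, 0.2118]
orientation: [0.002, 0.636, 0.771, 0.001]
wrist_force: [0.0, 1.0, -2.4]
finger_gap: 0.0203
grip_force: 68.6
```

```bash
python3 go.py .524 -.1885 .208 172.8
```

```text
t 20.95 tcp [539.4853  88.7937 211.8098] phi 10.96 q6 80.0 | d [-269.3  -68.     3.8] r [ -0.002   0.038 -16.183] F [ 0.03  0.98 -2.39] T [-0.005 -0.042  0.029] gap 0.0203
```

B also reached the stop (0.30 N m). I'll carry the driver over the stand, then check both dots before hanging it.

Call:
{"fn": "move_arm", "kwargs": {"targets": [[[-50,-13,0],[0,0,0.5],1],[[-100,-26,0],[0,0,1.0],1],[[-150,-38,0],[0,0,1.5],1],[[-200,-51,0],[0,0,1.8],1],[[-245,-63,0],[0,0,1.8],1]]}}

```text
clock: 21.58
tcp_pos: [0.5221, -0.1657, 0.2099]
orientation: [0.001, 0.751, 0.66, 0.0]
wrist_force: [-0.1, -0.5, -1.8]
finger_gap: 0.0207
grip_force: 68.6
```

Call:
{"fn": "move_arm", "kwargs": {"targets": [[[-15,1,0],[0,0,0],1],[[-23,1,0],[0,0,0],1],[[-23,1,0],[0,0,0],1]]}}

```text
clock: 21.95
tcp_pos: [0.5203, -0.186, 0.2089]
orientation: [-0.0, 0.75, 0.661, 0.0]
wrist_force: [0.1, -0.8, -2.4]
finger_gap: 0.0204
grip_force: 68.5
```

```bash
python3 go.py .5228 -.187 .105 -7.2
python3 - <<'E'
from head import *
a,b=cam('scene'),cam('top')
for n,p in(('scene',a),('top',b)):
    hsv=cv2.cvtColor(p['pixels'],cv2.COLOR_RGB2HSV);H=hsv[...,0].astype(int);px=p['pixels'].astype(float)
    for nm,g in(('A',[.5386,.152]),('B',[.540,.088])):
        c,f=head(p,g);red=np.clip(px[...,0]-px[...,1:].max(2),0,None)*(near(p,[*g,.07],7)&((H<12)|(H>165)));red[red<8]=0
        ys,xs=np.nonzero(red);w=red[ys,xs];r=at_z(p,[[xs@w/w.sum(),ys@w/w.sum()]],.073)[0]*1e3 if len(w) else None
        print(n,nm,c,f,r, None if r is None else np.degrees(np.arctan2(r[1]-c[1],r[0]-c[0])))
cr=lambda p,x,y,r:cv2.resize(p['pixels'][y-r:y+r,x-r:x+r][...,::-1],(266,266),interpolation=cv2.INTER_CUBIC)
cv2.imwrite('pics/h.png',np.hstack([cr(a,288,160,22),cr(b,198,189,22),cr(a,218,220,40)]))
E
```

```text
t 21.95 tcp [ 520.2655 -186.0443  208.8962] phi -7.19 q6 69.2 | d [ -0.7   2.6 103.9] r [ 0.001 -0.002  0.001] F [ 0.07 -0.76 -2.37] T [ 0.052 -0.036 -0.044] gap 0.0204
scene A [537.57 151.86] 22.86 [530.8922 150.3371  73.    ] -167.1529010288885
scene B [539.28  88.34] 8.18 [533.4281  87.1431  73.    ] -168.4402299124979
top A [539.35 151.22] 6.02 [528.5392 150.4477  73.    ] -175.91375862349528
top B [541.24  86.83] 5.3 [531.2781  86.8467  73.    ] 179.9040930585101
```

View pics/h.png

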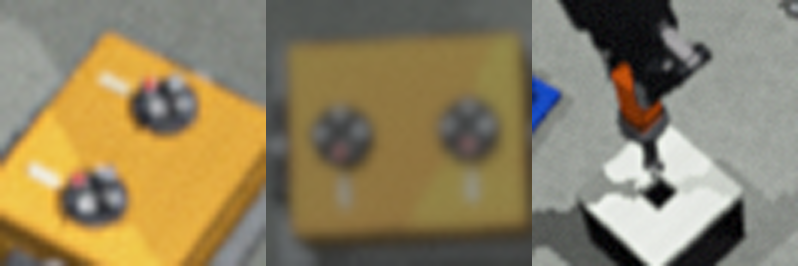

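Both dots now point at their dashes: top crop A (343,150) above (345,190), and B (470,148) above (472,185). The hole shows at (657,192) in the third crop, and I'll measure it.

Run:
```python
from head import *
a=cam('scene');b=cam('top')
for n,p in(('s',a),('t',b)):
    V=p['pixels'].max(2).astype(float);u=proj(p,[.523,-.189,.085])[0]
    w=np.clip(110-V,0,None)*near(p,[.523,-.189,.085],7);ys,xs=np.nonzero(w>0)
    W=w[ys,xs];print(n,u,len(xs),at_z(p,[[xs@W/W.sum(),ys@W/W.sum()]],.085)[0]*1e3 if len(xs) else'')
    if n=='s':
        x,y=u.round().astype(int);print(V[y-10:y+9,x-9:x+10].astype(int))
```

```text
s [215.6816 237.3141] 52 [ 523.7917 -189.6778   85.    ]
[[232 233 236 235 169  74  33  36  71 151 214 232 232 230 230 229 227 228
  230]
 [232 232 234 235 164  76  47  53  78 121 169 225 233 229 229 228 229 229
  231]
 [232 232 236 231 164  87  77  81  81  88 130 210 232 231 228 229 227 231
  231]
 [232 233 235 235 195 142 122 113  91  92 129 197 230 228 229 230 231 231
  230]
 [233 234 235 237 226 200 172 128 114 139 176 214 229 230 231 230 231 230
  231]
 [235 236 235 237 236 231 203 135 126 155 201 229 235 232 232 231 228 224
  227]
 [212 213 219 234 235 238 222 153 111 110 162 211 233 233 232 230 218 212
  212]
 [166 157 175 226 238 228 203 144  87  58  97 161 203 227 226 228 214 210
  209]
 [144 139 152 196 214 188 141  93  51  24  43  86 138 186 210 214 212 209
  205]
 [140 138 132 148 156 126  82  47  24   3   8  36  62 114 173 209 211 207
  212]
 [144 137 125 114  91  70  35  18  15  10  10  10  16  66 151 210 214 212
  211]
 [160 147 148 151  99  41  14  10  14   9   7   2  30  97 184 222 226 223
  223]
 [208 194 199 207 166  90  30   6   7   9  12  33  96 182 224 235 234 233
  232]
 [233 234 233 237 216 170  98  40   9   4  41 106 182 226 238 236 234 234
  232]
 [234 233 232 233 238 224 175 105  42  37 110 186 230 239 234 233 234 234
  233]
 [232 231 231 234 234 238 230 181 112 115 180 229 236 236 233 234 233 234
  234]
 [230 231 232 232 233 237 237 225 198 198 226 237 234 236 233 235 234 233
  231]
 [232 232 233 233 234 235 236 236 234 233 236 236 234 234 234 234 232 233
  233]
 [233 233 234 234 235 235 232 234 232 233 235 235 235 234 233 234 232 231
  230]]
t [301.1166 190.1015] 0
```

Call:
{"fn": "move_arm", "kwargs": {"targets": [[[-1.3,2.7,12],[0,0,0],1],[[-1.3,2.7,24],[0,0,0],1],[[-1.3,2.7,36],[0,0,0],1],[[-1.3,2.7,44],[0,0,0],1],[[-1.3,2.7,50],[0,0,0],1]]}}

```text
clock: 22.78
tcp_pos: [0.5225, -0.188, 0.1578]
orientation: [-0.0, 0.75, 0.661, -0.0]
wrist_force: [0.8, -0.1, -2.0]
finger_gap: 0.0208
grip_force: 68.7
```

Call:
{"fn": "move_arm", "kwargs": {"targets": [[[0,0,12],[0,0,0],1],[[0,0,26],[0,0,0],1],[[0,0,40],[0,0,0],1],[[0,0,49],[0,0,0],1],[[0,0,52],[0,0,0],1]]}}

```text
clock: 23.4
tcp_pos: [0.5223, -0.1879, 0.1057]
orientation: [-0.001, 0.75, 0.661, -0.0]
wrist_force: [0.5, -0.6, -1.3]
finger_gap: 0.0208
grip_force: 68.7
```

```bash
python3 go.py .5228 -.1876 .103 -7.2
```

```text
t 23.4 tcp [ 522.3293 -187.9052  105.7012] phi -7.18 q6 69.1 | d [0.4 0.4 2.7] r [-0.006 -0.003  0.002] F [ 0.53 -0.56 -1.3 ] T [-0.012 -0.02   0.014] gap 0.0208
```

Inside the hole with no contact. I'll lower until the collar rests, then release.

Call:
{"fn": "move_arm", "kwargs": {"targets": [[[0,0,1],[0,0,0],1],[[0,0,2],[0,0,0],1],[[0,0,2.5],[0,0,0],1]]}}

```text
clock: 23.78
tcp_pos: [0.523, -0.1882, 0.1045]
orientation: [0.0, 0.75, 0.661, 0.0]
wrist_force: [0.1, -0.4, -0.7]
finger_gap: 0.0205
grip_force: 68.7
```

```bash
python3 go.py .5228 -.1876 .103 -7.2
```

```text
t 23.77 tcp [ 523.0398 -188.2432  104.456 ] phi -7.18 q6 69.1 | d [ 0.6 -0.3  1.5] r [0.004 0.001 0.002] F [ 0.09 -0.44 -0.68] T [0.011 0.016 0.055] gap 0.0205
```

Call:
{"fn": "move_arm", "kwargs": {"targets": [[[0,0,0.6],[0,0,0],1],[[0,0,1],[0,0,0],1],[[0,0,1],[0,0,0],1]]}}

```text
clock: 24.15
tcp_pos: [0.5229, -0.1881, 0.1033]
orientation: [0.0, 0.75, 0.661, 0.0]
wrist_force: [-0.0, 0.1, -0.2]
finger_gap: 0.0206
grip_force: 68.8
```

Call:
{"fn": "move_arm", "kwargs": {"targets": [[[0,0,0],[0,0,0],0.4],[[0,0,0],[0,0,0],0],[[0,0,0],[0,0,0],-1],[[0,0,0],[0,0,0],-1],[[0,0,0],[0,0,0],-1]]}}

```text
clock: 24.78
tcp_pos: [0.5228, -0.1881, 0.1031]
orientation: [0.0, 0.75, 0.661, 0.0]
wrist_force: [-0.4, -0.2, 0.4]
finger_gap: 0.0857
grip_force: 0.0
```

Call:
{"fn": "move_arm", "kwargs": {"targets": [[[0,0,0],[0,0,0],-1],[[0,0,-15],[0,0,0],-1],[[0,0,-35],[0,0,0],-1],[[0,0,-70],[0,0,0],-1],[[0,0,-120],[0,0,0],-1]]}}

```text
clock: 25.4
tcp_pos: [0.522, -0.1878, 0.2242]
orientation: [-0.001, 0.75, 0.661, -0.0]
wrist_force: [1.4, -0.5, 0.7]
finger_gap: 0.0855
grip_force: 0.0
```

Call:
{"fn": "move_arm", "kwargs": {"targets": [[[50,0,-20],[0,0,0],-1],[[100,0,-20],[0,0,0],-1],[[150,0,-20],[0,0,0],-1],[[150,0,-20],[0,0,0],-1]]}}

```text
clock: 25.9
tcp_pos: [0.5417, -0.0363, 0.2445]
orientation: [0.0, 0.748, 0.663, 0.001]
wrist_force: [-0.0, -0.1, -0.4]
finger_gap: 0.0855
grip_force: 0.0
```

```bash
python3 go.py .5228 -.1876 .103 -7.2
python3 - <<'E'
from h import *
a,b=cam('scene'),cam('top')
for p in(a,b):
  for t in('driver','wax_jar','mixing_cup','plaster_model'):
    for d in env.landmark_of(t,p)[:2]:print(t,np.array(d['centre']).round(4),round(d['confidence'],2))
cr=lambda p,x,y,r:cv2.resize(p['pixels'][y-r:y+r,x-r:x+r][...,::-1],(390,390),interpolation=cv2.INTER_CUBIC)
cv2.imwrite('pics/i.png',np.hstack([cr(a,250,200,75),cr(b,250,190,75)]))
E
```

```text
t 25.9 tcp [541.7112 -36.2696 244.54  ] phi -6.9 q6 84.6 | d [-152.6   -0.8  141.5] r [ 0.008 -0.003  0.03 ] F [-0.05 -0.08 -0.41] T [-0.027  0.036 -0.007] gap 0.0855
driver [ 0.522  -0.1874  0.0166] 0.67
driver [ 0.725  -0.016  -0.0019] 0.44
wax_jar [ 0.7242 -0.016  -0.0027] 0.72
mixing_cup [ 0.7232  0.2432 -0.0009] 0.88
plaster_model [ 0.7132 -0.18   -0.0015] 0.78
driver [ 0.5243 -0.1903  0.0171] 0.7
wax_jar [0.5385 0.1516 0.0735] 0.48
wax_jar [0.5374 0.1221 0.0025] 0.28
mixing_cup [ 7.231e-01  2.409e-01 -1.000e-04] 0.54
plaster_model [ 7.113e-01 -1.836e-01  4.000e-04] 0.71
```

View pics/i.png

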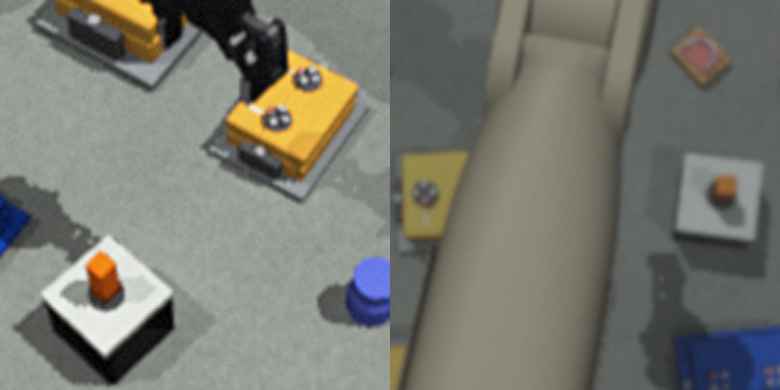

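The driver hangs upright in the stand at (103,275), both dots are at their dashes, the bystanders are unmoved, and the robot is clear. Handing in.

```bash
python3 -c "from workcell import env; print(env.hand_in())"
```

```text
the job is handed in; nothing more can be done
None
```

Handed in at about 26 s: both bolts turned clockwise to the stop (torque levelled at about 0.3 N m, dots at their dashes), and the driver released, hanging upright in its stand, with the jar, cup and model where they were.

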